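# Pull the stuck cork with the bench opener and park its head

### The job

Draw the stuck cork from the blue flask with the bench opener: turn the crank clockwise (seen from above) until you feel the resistance suddenly drop away, and stop there, because cranking on more than about half a turn jams the cork inside the head. Then swing the red lock lever open, slide the head left along its rails until its red line stands at the black line of the yellow keeper clip, and swing the lever fully shut again so that the head is locked there. Leave the mug, the tin, the lemon and the onion where they are.

Things in the scene. Friction and masses are not known exactly. Their poses are not given: they have to be found in the camera images.
- opener: the bench opener, fixed to the worktop: a wooden board 215 x 310 mm, 18 mm thick, with two aluminium end posts 190 mm high joined by two steel rails. Origin: middle of the stand at worktop level. Its x axis points away from the robot's side, its y axis to the left along the rails, z up. A dark locking bar (top 150 mm above the worktop) runs along y, 72 mm in front (-x) of the rails' middle line. The stand may be turned a little about z.
- head (a joint): slide of the head (grey block 84 x 70 x 48 mm on the rails) along the opener's +y, m: 0 = over the flask where it starts, up to 0.135. Stiff: about 9 N to move it. While the lever is shut over the start lugs or over the keeper, a bolt locks it.
- crank_axis (a point): point on the crank's vertical axis, on the head, 232 mm above the worktop (top face of the crank arm). Moves with the head only.
- crank (a joint): crank angle, rad: 0 at the start, arm pointing to the opener's -y; grows clockwise from above; never below 0; lifts 16 mm a turn. Cork tight: an even drag of about 0.65 N m (11 N at the grip), either way. Cork out: about 0.03 N m. It comes out after 1.2 to 2.5 turns; its depth differs each time and cannot be seen. Some 0.6 turn later it strikes the buffer and jams.
- crank_grip (a point): middle of the wooden upright crank grip: 22 mm diameter, 40 mm high (its foot 232 mm, its top 272 mm and this point 252 mm above the worktop), 60 mm from the crank axis. The grip spins freely on its pin, so the hand need not turn with it.
- puller: steel bell, 38 mm diameter, below the head; it grips the cork, turns with the crank and is lifted by it. Its origin is at worktop level at the start and rises with the bell. It carries the cork (22 mm diameter, 45 mm long).
- flask: blue stoneware flask, 82 mm wide, standing fixed on the opener below the head's start; its mouth is 115 mm above the worktop. Origin: centre of its underside, 22 mm above the worktop.
- buffer: rubber buffer hidden inside the head above the cork; origin at worktop level on the crank axis. The cork must not be driven against it.
- lever (a joint): angle of the lock lever, rad: 0 = shut, bolt down; 1.4 = fully open, bolt 16 mm up (clear of the lugs above about 1.0). Opens clockwise from above, so that the grip goes to the opener's +y; stays where it is left; about 0.06 N m (1.5 N at the grip), so it swings before the head slides. Pulled against either end it drags the head along. Its vertical pivot is at point bolt_axis (x, y).
- lever_grip (a point): middle of the red upright lever grip: 20 mm diameter, 38 mm high (foot 219 mm, top 257 mm, this point 238 mm above the worktop), on an arm of 50 mm from the pivot. Shut, the arm points 40 degrees to the -y side of the opener's -x direction; fully open, 40 degrees to the +y side. The grip spins freely on its pin.
- bolt_axis (a point): point of the head on the axis of the bolt (9 x 9 mm) and of the lever pivot, above the locking bar, 150 mm above the worktop; the head's front red line is at the same y. 72 mm in front (-x) of the crank axis.
- keeper: yellow keeper clip, 34 mm wide, fixed on the locking bar 75 to 115 mm to the left (+y) of the head's start; a black line on its front marks its middle. Two lugs, 18 mm apart and up to 168 mm above the worktop, take the bolt between them (about 4 mm of play either side). Origin: its middle on the top of the bar; axes as the opener's.
- mug_blue: spotted mug, 91 mm high, a bystander; origin at the centre of its underside
- soup_tin: food tin with a red label, 75 mm diameter, 110 mm high, a bystander; origin at the centre of its underside
- lemon: yellow lemon, 78 mm long, a bystander; origin at the centre of its underside
- onion: red onion, 84 mm, a bystander; origin at the centre of its underside

How it is judged (in metres and radians):
On the way, in this order (a step that is already met when the one before it is completed fails the run):
1. the cork is drawn clear of the flask's neck, the lever still shut (contact force between puller and flask below 0.5 N and value of joint lever below 0.3 rad), for 0.2 s.
2. the lock lever is swung open (value of joint lever above 0.95 rad), for 0.1 s.
3. the head stands at the keeper with the lever open (value of joint lever above 0.7 rad and y of bolt_axis in the frame of keeper between -0.006 and 0.006 m), for 0.1 s.
At the end, for the whole second after the job is handed in: The cork is out of the neck (it no longer touches the flask) and not pressed against the buffer (under 3 N); the head's bolt axis stands within 6 mm of the keeper's middle along the rails and the lever is shut to within 0.2 rad of its stop (value of joint lever below 0.2 rad and y of bolt_axis in the frame of keeper between -0.006 and 0.006 m and contact force between puller and flask below 0.5 N and contact force between puller and buffer below 3 N).
It fails at once if the cork is jammed against the buffer inside the head (over 3 N) (contact force between puller and buffer above 3 N).
It fails at once if the lever is swung open (over 0.5 rad) while the cork is still in the neck (value of joint lever above 0.5 rad and contact force between puller and flask above 2 N).
It fails at once if the mug, tin, lemon or onion is shifted by more than 40 mm (distance of any of mug_blue, soup_tin, lemon, onion from where it was at the start of the episode above 0.04 m).
It also fails if it takes over 69 s, if anything falls off the work surface, if the arm or the gripper's body presses on something with over 40 N, if the wrist force passes 120 N, or if a joint passes its speed limit or range.

### The arm

A 6-joint arm with a two-finger parallel gripper is mounted at the origin on a cart in front of the work surface, level with it; the furniture and walls round the work are solid. World frame = base frame: x ahead of the robot, y to its left, z up, the work surface at z = 0. Lengths are in mm, angles in rad, forces in N, time in s.
With the tool pointing down it reaches from about 275 to 825 mm from the base axis. Payload 5.2 kg.
Tool frame: the origin (TCP) lies between the finger pads; the fingertips stand 17 mm ahead of it and the grasp point (between the pads) lies 2 mm behind it; z points along the fingers, y is the direction in which the jaws open and shut (so a half turn about z gives the same grasp; the last joint's range is limited). The gripper opens to 93 mm and grips with 3 to 60 N. Pads are 15 mm wide; open, the fingers measure 128 mm over their backs; the gripper's body (75 mm by 188 mm) begins 65 mm behind the grasp point.
Start: joints at [-1.473, 0.259, 1.535, -0, 1.348, -0.203], TCP at [162.977, -525.303, 199.053] pointing down, gripper open.
Joint ranges: [-3.14, 3.14], [-0.91, 2.08], [0.19, 2.58], [-1.22, 4.36], [0.22, 2.71], [-3.12, 3.12]. Speed limits (rad/s): [2.57, 2.57, 3.14, 3.14, 3.14, 3.14].

### API

Orientations are given as a 3x3 rotation matrix whose columns are the frame's x, y, z axes.
In Python, from rig import get_obs, grab_frame, sign_off, silhouettes gives the robot as it stands.
- The arm moves only by the tool play_rows, never from a script. Its argument "motion" is a list of rows, each an object with "translation": the shift along the tool's x, y, z in mm, a list of three; "spin": the turn about the tool's z in degrees. A call has 1 to 12 rows; each row is the pose to reach, as a shift and turn from the pose commanded when the call began, along the tool's axes at that moment; what a row does not reach only later rows make up. A row lasts 1/10 s, in which the tool goes at most 50 mm and 8.59 degrees, less where a joint would pass 70% of its speed; a pose out of reach is approached as far as the arm can. A call with a gripper value outside its range is refused whole. "hand" is the closure, from 0 (fully open) to 1 (shut), set as the call begins (left out, the last holds). The fingers move at their own pace and stop on an object; "squeeze" is the grip in N (left out, the last holds). Time passes only in rows, so rows that repeat a pose let the fingers close. It gives the time, the measured TCP pose, the force and the opening at its end, in the units of the state.
- get_obs(): the state, without advancing time (a new reading comes with each control period).
- grab_frame(name): name is "scene" or "top" or "wrist"; returns a dict with "img" (480x640x3 uint8, red, green, blue), "mtx" (3x3 intrinsics, pixels), "cam_to_world" (4x4, takes a point from camera to world coordinates); the wrist camera has in their place "hand_eye" (4x4, takes a point from camera to tool coordinates, whose origin is the TCP and whose axes are the flange's). Camera axes: x right, y down, z forward; pixel columns grow to the right and rows downward; lengths in mm; the calibration is good to about 2 mm. A picture is of the moment at which its call begins: read the wrist's pose just before it. There is no depth.
- sign_off(): hands the job in, once; it reports no verdict.
Trained networks look in a picture, given as the dict that the camera call returned (one of the last four; its "shot" number tells which), for a name from the list of things; names that differ only in an ending like _2 or _b are one class to them, and where a whole thing is asked for, a point or a joint stands for the part that bears it (a point fixed in the world has none). Each returns a list of dicts, best first, with "conf" (0 to 1); they miss things now and then, are a little off and sometimes report something else, mostly with a low value. They report only what shows in the picture. A call takes as long as a camera call.
- silhouettes(picture, name): "mask" (480x640 bool, what is visible of it) and "location" ([column, row] in pixels, amid what is visible of it).
The state is a dict: "t": time; "joint_pos": joint angles; "joint_velocities": joint speeds; "tau": joint torques, N m; "tcp_pos": TCP position; "tcp_rot": TCP orientation; "force": force on the tool from outside, world axes, zero at the start; "moment": the same for the moment, N m; "finger_gap": finger opening in mm.
Only numpy, scipy, OpenCV 4.12 (cv2) and the standard library are available. Lean on these libraries where they do the work, as an engineer would, in place of code of your own. Each camera call takes 0.05 s, during which the arm holds its last target.

## Working session

There is one attempt and no reset: what is moved stays moved. The work goes in short steps, Python scripts to look and compute and a tool call to move; the robot and the scene stay as the last step left them, time stands still between calls to the robot, and variables do not carry over. Pictures are saved under pics/ and viewed, and the job is handed in when it is done.

Besides the shell and the picture viewer there is one more tool, called after "Call:" as name([rows], argument=value, ...), one row to a line, values as JSON. play_rows: Moves the arm, as the interface text tells. Its arguments: {"type":"object","properties":{"motion":{"type":"array","items":{"type":"object","properties":{"translation":{"type":"array","items":{"type":"number"}},"spin":{"type":"number"}}}},"hand":{"type":"number"},"squeeze":{"type":"number"}},"required":["motion"]}

```bash
ls; mkdir -p pics
cat > h.py <<'E'
import numpy as np, cv2
from rig import get_obs, grab_frame, sign_off, silhouettes
def save(p,n): cv2.imwrite(f'pics/{n}.png',p['img'][:,:,::-1])
def ray(p,px):
    T=np.array(p['cam_to_world']);K=np.array(p['mtx'])
    d=T[:3,:3]@np.linalg.solve(K,[px[0],px[1],1.]);return T[:3,3],d
def atz(p,px,z):
    o,d=ray(p,px);return o+d*(z-o[2])/d[2]
def proj(p,X):
    T=np.linalg.inv(np.array(p['cam_to_world']));c=T[:3,:3]@np.array(X,float)+T[:3,3];q=np.array(p['mtx'])@c;return q[:2]/q[2]
E
python3 - <<'E'
from h import *
s=get_obs();print({k:np.round(v,3).tolist() for k,v in s.items()})
for c in('scene','top'):
    p=grab_frame(c);save(p,c+'0');print(c,np.round(p['cam_to_world'],3).tolist(),np.round(p['mtx'],1).tolist())
    for n in('crank_grip','lever_grip','keeper','crank','lever','head','flask','opener','mug_blue','soup_tin','lemon','onion'):
        r=silhouettes(p,n)
        print(n,[(round(x['conf'],2),np.round(x['location']).tolist(),int(x['mask'].sum())) for x in r[:2]])
print(get_obs()['t'])
E
```

```text
pics
{'t': 0.0, 'joint_pos': [-1.473, 0.259, 1.536, 0.0, 1.348, -0.203], 'joint_velocities': [0.001, -0.0, -0.0, -0.0, -0.0, 0.0], 'tau': [-0.002, -43.731, -28.4, 0.072, 0.041, -0.0], 'tcp_pos': [162.937, -524.724, 198.234], 'tcp_rot': [[0.955, 0.296, -0.0], [0.296, -0.955, 0.002], [0.0, -0.002, -1.0]], 'force': [-0.337, -0.114, 0.166], 'moment': [-0.011, 0.005, 0.003], 'finger_gap': 93.389}
scene [[-0.622, -0.565, 0.542, 47.888], [-0.783, 0.452, -0.428, 547.824], [-0.003, -0.69, -0.723, 949.796], [0.0, 0.0, 0.0, 1.0]] [[533.3, 0.0, 326.0], [0.0, 533.3, 242.2], [0.0, 0.0, 1.0]]
crank_grip [(0.87, [416.0, 186.0], 544)]
lever_grip [(0.87, [461.0, 210.0], 353)]
keeper [(0.62, [412.0, 255.0], 290)]
crank [(0.65, [418.0, 178.0], 524), (0.26, [418.0, 204.0], 2411)]
lever [(0.63, [458.0, 209.0], 365)]
head [(0.85, [419.0, 206.0], 2379)]
flask [(0.9, [399.0, 245.0], 556)]
opener [(0.64, [397.0, 266.0], 13683)]
mug_blue []
soup_tin [(0.68, [397.0, 264.0], 13541)]
lemon [(0.66, [314.0, 232.0], 446), (0.55, [361.0, 196.0], 1454)]
onion [(0.82, [266.0, 253.0], 887), (0.72, [418.0, 180.0], 579)]
top [[-0.02, -0.996, 0.085, 533.218], [-1.0, 0.018, -0.018, 116.926], [0.016, -0.085, -0.996, 1372.726], [0.0, 0.0, 0.0, 1.0]] [[517.8, 0.0, 321.5], [0.0, 517.8, 236.6], [0.0, 0.0, 1.0]]
crank_grip [(0.64, [426.0, 249.0], 386)]
lever_grip [(0.7, [431.0, 290.0], 208)]
keeper [(0.46, [379.0, 289.0], 130)]
crank [(0.73, [430.0, 246.0], 312)]
lever [(0.7, [433.0, 292.0], 249)]
head [(0.8, [420.0, 255.0], 1907), (0.73, [304.0, 185.0], 708)]
flask [(0.69, [392.0, 254.0], 194), (0.42, [428.0, 289.0], 240)]
opener [(0.79, [386.0, 262.0], 10030)]
mug_blue [(0.94, [225.0, 223.0], 1011)]
soup_tin [(0.71, [414.0, 181.0], 900)]
lemon [(0.96, [358.0, 183.0], 434), (0.51, [227.0, 226.0], 1109)]
onion [(0.85, [306.0, 185.0], 720)]
1.3
```

View pics/scene0.png

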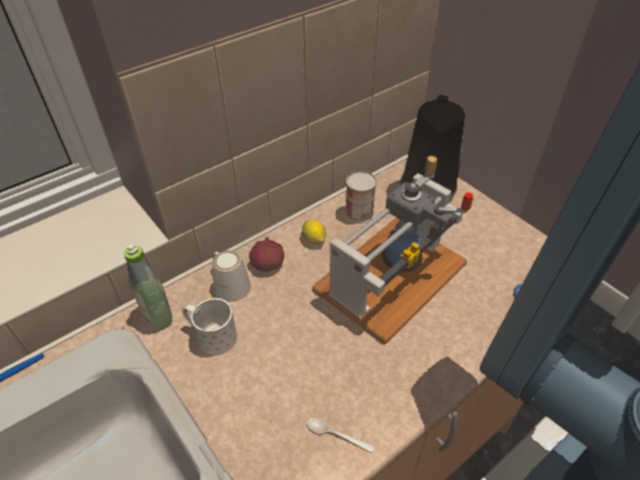

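View pics/top0.png

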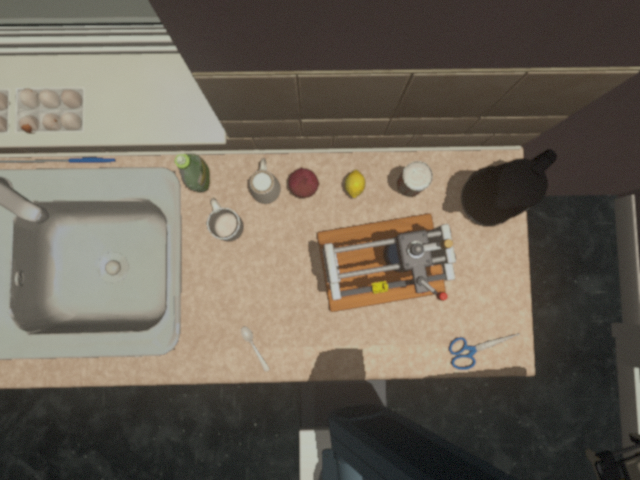

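Run:
```python
import cv2
a=cv2.imread('pics/scene0.png')[140:340,320:540];cv2.imwrite('pics/sc0.png',cv2.resize(a,None,fx=3,fy=3,interpolation=cv2.INTER_CUBIC)[:600])
a=cv2.imread('pics/top0.png')[200:340,310:470];cv2.imwrite('pics/tc0.png',cv2.resize(a,None,fx=4,fy=4,interpolation=cv2.INTER_CUBIC))
```

```text
(no output)
```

View pics/sc0.png

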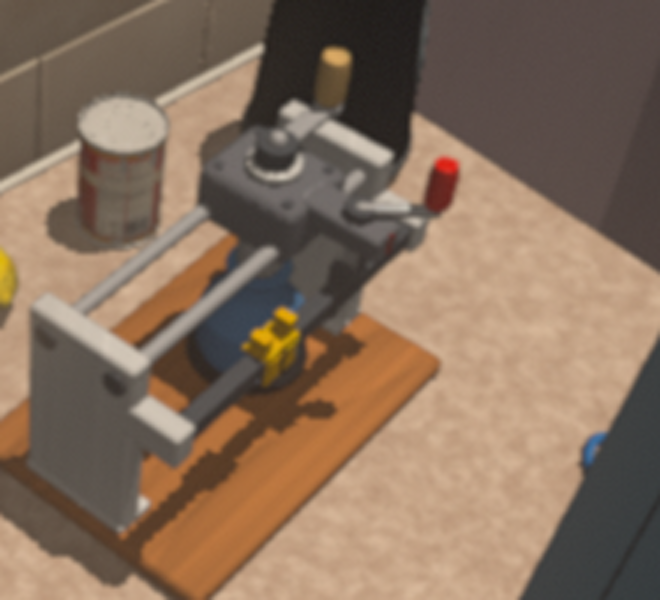

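View pics/tc0.png

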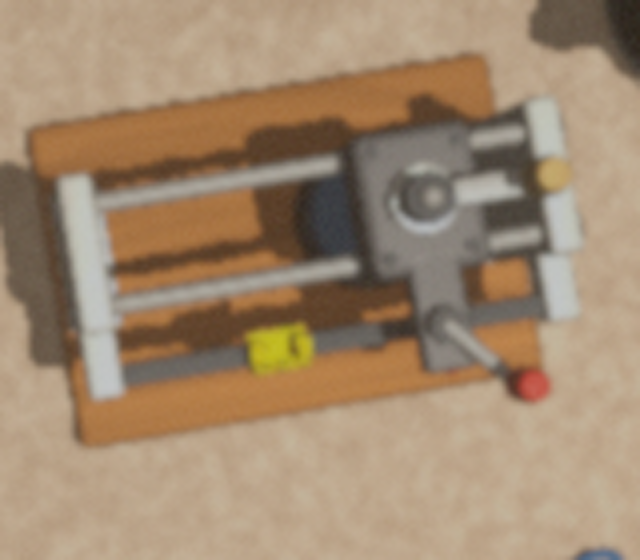

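Run:
```python
from h import *
from scipy.optimize import least_squares
t=grab_frame('top');s=grab_frame('scene')
c=lambda x,y:(310+x/4,200+y/4); d=lambda x,y:(320+x/3,140+y/3)
cs=[(t,c(31,130)),(t,c(487,57)),(t,c(80,443))]
P=[atz(p,x,18) for p,x in cs];print(np.round(P,1))
v=P[0]-P[1];print('yaw edge L', np.degrees(np.arctan2(-v[0],v[1])),np.linalg.norm(v));v=P[0]-P[2];print(np.degrees(np.arctan2(v[1],v[0])),np.linalg.norm(v))
def pts(q):
    x,y,a,k=q;R=np.array([[np.cos(a),-np.sin(a)],[np.sin(a),np.cos(a)]]);C=np.array([x,y])
    g=lambda u,w,z:np.r_[C+R@[u,w],z]
    A=np.radians(40)
    return dict(cg=g(0,-60,272),lg=g(-72-50*np.cos(A),-50*np.sin(A),257),kp=g(-72,k,168),cgf=g(0,-60,252),lgm=g(-72-50*np.cos(A),-50*np.sin(A),238),piv=g(-72,0,215))
obs=[(t,'cg',c(554,172)),(t,'lg',c(531,384)),(s,'cg',d(337,55)),(s,'lg',d(447,165)),(s,'cgf',d(334,80)),(s,'lgm',d(441,187)),(t,'kp',c(279,347))]
def res(q):
    p=pts(q);return np.concatenate([proj(im,p[n])-np.array(o) for im,n,o in obs])
r=least_squares(res,[600,-60,0,90]);print(r.x,np.degrees(r.x[2]));print(np.round(r.fun.reshape(-1,2),1))
print({k:np.round(v,1).tolist() for k,v in pts(r.x).items()})
for n in pts(r.x): print(n, np.round((proj(t,pts(r.x)[n])-[310,200])*4), np.round((proj(s,pts(r.x)[n])-[320,140])*3))
```

```text
[[ 659.5  102.6   18. ]
 [ 702.5 -199.8   18. ]
 [ 455.    74.7   18. ]]
yaw edge L 8.096603546170059 305.4327445227857
7.774846796217106 206.37214541798517
[ 5.98448882e+02 -1.14994009e+02  1.28075119e-01  8.75637680e+01] 7.338163776052823
[[ 0.3  1. ]
 [ 0.   1. ]
 [-0.1 -0.2]
 [-0.6 -0.4]
 [-0.4 -0.8]
 [-0.4 -0.5]
 [ 0.   0.3]]
{'cg': [606.1, -174.5, 272.0], 'lg': [493.2, -161.0, 257.0], 'kp': [515.9, -37.3, 168.0], 'cgf': [606.1, -174.5, 252.0], 'lgm': [493.2, -161.0, 238.0], 'piv': [527.0, -124.2, 215.0]}
cg [555. 176.] [337.  55.]
lg [531. 388.] [445. 164.]
kp [279. 348.] [270. 323.]
cgf [545. 178.] [333.  78.]
lgm [522. 387.] [440. 185.]
piv [444. 326.] [358. 207.]
```

Run:
```python
from h import *
t=grab_frame('top');s=grab_frame('scene')
for h in (0,150,200,250,300,350): print(h,'scene top',np.round(atz(s,(442,99),h)),'top view handle',np.round(atz(t,(545,157),h)), 'blob ctr',np.round(atz(t,(495,195),h)), 'left edge',np.round(atz(t,(462,195),h)))
print('wall foot',atz(t,(400,150),0), 'scene kettle base',atz(s,(428,205),0), atz(t,(480,215),0))
r=silhouettes(t,'lever_grip')
print(get_obs()['t'])
for n,(img,a,f) in dict(ks=(s,(90,190,380,500),5),kt=(t,(140,240,440,570),5)).items():
    y0,y1,x0,x1=a;cv2.imwrite(f'pics/{n}.png',np.clip(cv2.resize(img['img'][y0:y1,x0:x1,::-1],None,fx=f,fy=f).astype(float)*2.5,0,255))
```

```text
0 scene top [1032. -722.    0.] top view handle [ 856. -518.    0.] blob ctr [ 754. -377.    0.] left edge [ 755. -288.    0.]
150 scene top [ 876. -521.  150.] top view handle [ 821. -449.  150.] blob ctr [ 730. -323.  150.] left edge [ 731. -243.  150.]
200 scene top [ 825. -455.  200.] top view handle [ 809. -426.  200.] blob ctr [ 722. -305.  200.] left edge [ 723. -229.  200.]
250 scene top [ 773. -388.  250.] top view handle [ 797. -403.  250.] blob ctr [ 714. -287.  250.] left edge [ 715. -214.  250.]
300 scene top [ 721. -321.  300.] top view handle [ 785. -380.  300.] blob ctr [ 706. -269.  300.] left edge [ 707. -199.  300.]
350 scene top [ 669. -254.  350.] top view handle [ 774. -356.  350.] blob ctr [ 698. -251.  350.] left edge [ 699. -185.  350.]
wall foot [ 881.29294624 -124.40813008    0.        ] scene kettle base [ 697.18192285 -309.04793547    0.        ] [ 700.41911827 -333.86719677    0.        ]
1.55[ WARN:0@5.279] global loadsave.cpp:1063 imwrite_ Unsupported depth image for selected encoder is fallbacked to CV_8U.
```

View pics/ks.png

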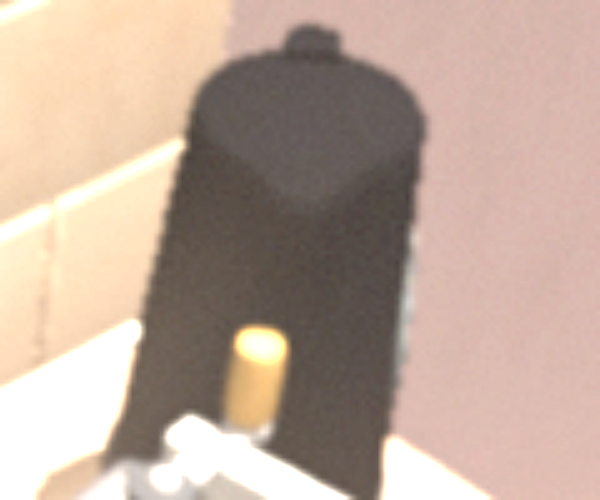

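View pics/kt.png

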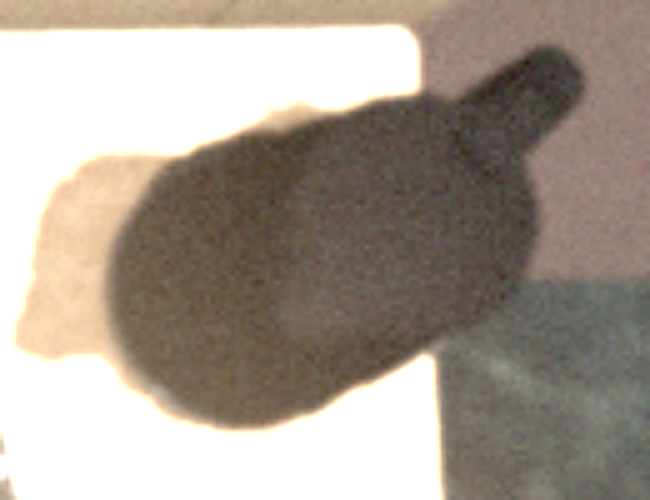

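Call:
play_rows([
  {"translation":[30,-12,-38],"spin":0},
  {"translation":[65,-25,-70],"spin":0},
  {"translation":[105,-40,-95],"spin":1},
  {"translation":[148,-57,-115],"spin":2},
  {"translation":[193,-74,-125],"spin":3},
  {"translation":[239,-92,-130],"spin":4},
  {"translation":[285,-110,-130],"spin":5},
  {"translation":[331,-128,-130],"spin":6},
  {"translation":[377,-146,-130],"spin":7},
  {"translation":[423,-164,-130],"spin":8},
  {"translation":[470,-182,-130],"spin":9},
  {"translation":[505,-195,-130],"spin":9.6},
], hand=0.4, squeeze=40)

```text
t: 2.75
tcp_pos: [589.4, -187.0, 328.9]
tcp_rot: [[0.991, 0.134, 0.0], [0.134, -0.991, 0.0], [0.0, -0.0, -1.0]]
force: [0.3, -0.2, 0.8]
finger_gap: 55.6
```

Call:
play_rows([
  {"translation":[18,-10,10],"spin":0},
  {"translation":[18,-10,25],"spin":0},
  {"translation":[18,-10,25],"spin":0},
])

```text
t: 3.05
tcp_pos: [603.6, -175.9, 301.4]
tcp_rot: [[0.991, 0.134, -0.004], [0.134, -0.991, 0.002], [-0.004, -0.003, -1.0]]
force: [-0.0, 0.2, -0.7]
finger_gap: 56.0
```

```bash
cat >> h.py <<'E'
def wrist():
    s=get_obs();p=grab_frame('wrist');T=np.eye(4);T[:3,:3]=s['tcp_rot'];T[:3,3]=s['tcp_pos']
    p['cam_to_world']=T@np.array(p['hand_eye']);return s,p
E
python3 - <<'E'
from h import *
s,p=wrist();save(p,'w1');print(s['tcp_pos'],np.round(p['hand_eye'],3).tolist(),np.round(p['mtx']).tolist())
for n in('crank_grip','lever_grip'):
    r=silhouettes(p,n);print(n,[(round(x['conf'],2),np.round(x['location']).tolist(),int(x['mask'].sum())) for x in r[:2]])
print(proj(p,[606.1,-174.5,272]),proj(p,[493.2,-161,257]))
E
```

```text
[ 603.60733591 -175.88290282  301.35502004] [[0.0, -0.958, -0.286, 80.233], [1.0, 0.0, 0.001, -1.142], [-0.001, -0.286, 0.958, -185.95], [0.0, 0.0, 0.0, 1.0]] [[334.0, 0.0, 318.0], [0.0, 334.0, 239.0], [0.0, 0.0, 1.0]]
crank_grip [(0.56, [283.0, 235.0], 3098)]
lever_grip [(0.91, [281.0, 335.0], 526)]
[318.26588516 257.37039653] [283.56097329 376.88025855]
```

View pics/w1.png

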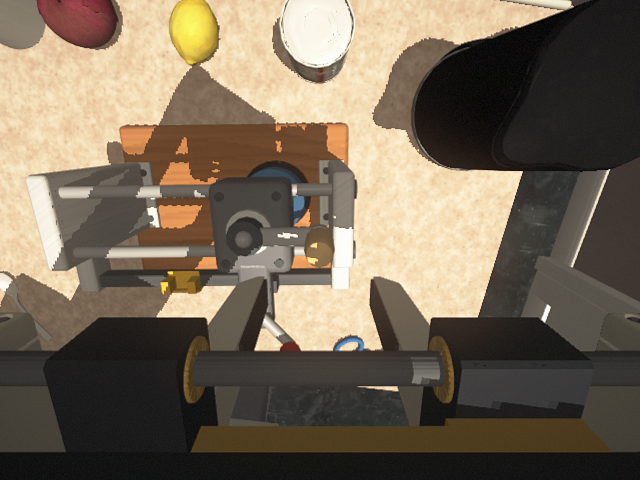

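Run:
```python
from h import *
s,p=wrist();print(s['tcp_pos'],s['joint_velocities']);save(p,'w2')
t=grab_frame('top');save(t,'t2')
sc=grab_frame('scene');save(sc,'s2')
for nm,px,z in[('bl',(122,126),18),('br',(348,124),18),('crank',(319,240),272),('lev',(290,345),257)]:print(nm,np.round(atz(p,px,z),1))
for X in [[659.5,102.6,18],[702.5,-199.8,18]]:print(proj(p,X))
a=t['img'][200:340,310:470,::-1];cv2.imwrite('pics/t2c.png',cv2.resize(a,None,fx=4,fy=4))
a=sc['img'][100:260,360:540,::-1];cv2.imwrite('pics/s2c.png',cv2.resize(a,None,fx=3.7,fy=3.7))
print(get_obs()['tcp_pos'])
```

```text
[ 603.91584169 -177.57305683  304.70491512] [-0.00644148 -0.00968684 -0.01000299  0.00137811 -0.00114125  0.00046877]
bl [665.5  97.1  18. ]
br [ 708.3 -203.2   18. ]
crank [ 617.9 -175.3  272. ]
lev [ 522.6 -164.5  257. ]
[118.01455619 130.07377247]
[344.85790238 128.14278349]
[ 603.99649438 -177.85196619  305.20771967]
```

View pics/w2.png

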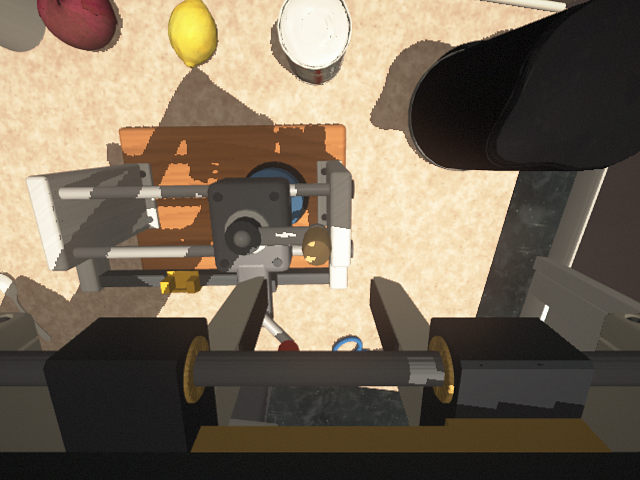

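View pics/s2c.png

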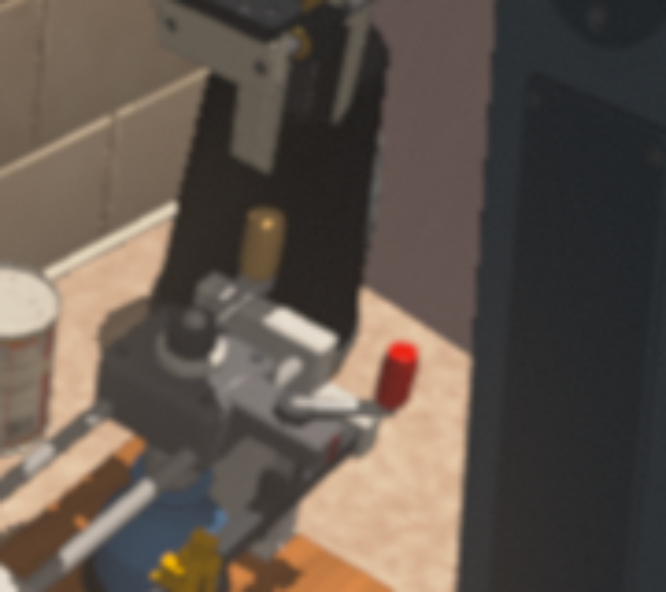

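Call:
play_rows([
  {"translation":[2.5,-3,15],"spin":0},
  {"translation":[2.5,-3,35],"spin":0},
  {"translation":[2.5,-3,50],"spin":0},
  {"translation":[2.5,-3,50],"spin":0},
  {"translation":[2.5,-3,50],"spin":0},
])

```text
t: 3.85
tcp_pos: [606.1, -174.3, 254.9]
tcp_rot: [[0.991, 0.132, 0.001], [0.132, -0.991, -0.0], [0.001, 0.0, -1.0]]
force: [-0.4, -0.3, 0.7]
finger_gap: 55.6
```

Run:
```python
from h import *
s=get_obs();print(s['tcp_pos'],s['force'],s['tcp_rot'])
sc=grab_frame('scene')
a=sc['img'][100:260,360:540,::-1];cv2.imwrite('pics/s3c.png',cv2.resize(a,None,fx=3.7,fy=3.7))
s,p=wrist();save(p,'w3')
```

```text
[ 606.11893655 -174.26992276  254.87854507] [-0.36196304 -0.32132753  0.73382501] [[ 9.91217953e-01  1.32236859e-01  6.19119721e-04]
 [ 1.32237051e-01 -9.91218081e-01 -2.79940986e-04]
 [ 5.76664144e-04  3.59353098e-04 -9.99999769e-01]]
```

View pics/s3c.png

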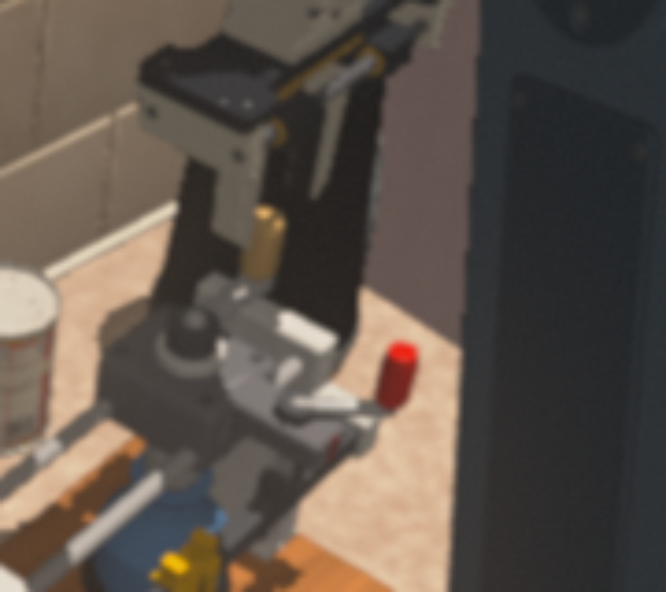

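View pics/w3.png

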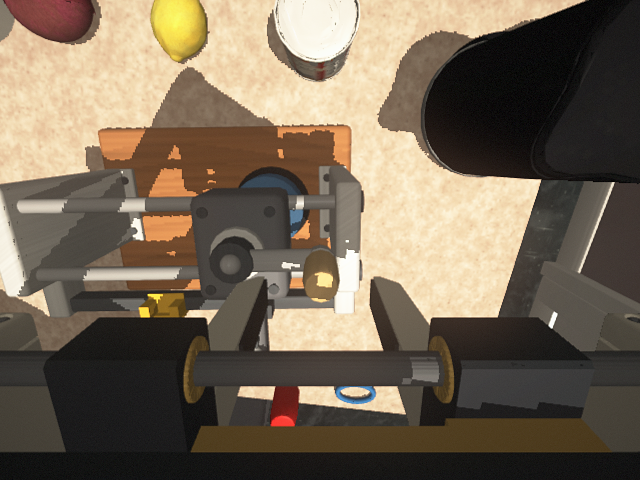

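Run:
```python
from h import *
sc=grab_frame('scene');s=get_obs();R=s['tcp_rot'];t=s['tcp_pos']
a=cv2.resize(sc['img'][100:260,360:540,::-1],None,fx=3.7,fy=3.7)
for z,c in((17,(0,255,0)),(0,(255,255,0)),(-18,(0,0,255))):
  for y in(-28,28):
    for x in (-7.5,7.5):
      q=(proj(sc,t+R@np.array([x,y,z]))-[360,100])*3.7;cv2.circle(a,tuple(int(v) for v in q),3,c,-1)
for X in([606.1,-174.5,272],[606.1,-174.5,232],[493.2,-161,257]):
    q=(proj(sc,X)-[360,100])*3.7;cv2.circle(a,tuple(int(v) for v in q),3,(255,0,255),-1)
cv2.imwrite('pics/s4c.png',a)
```

```text
(no output)
```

View pics/s4c.png

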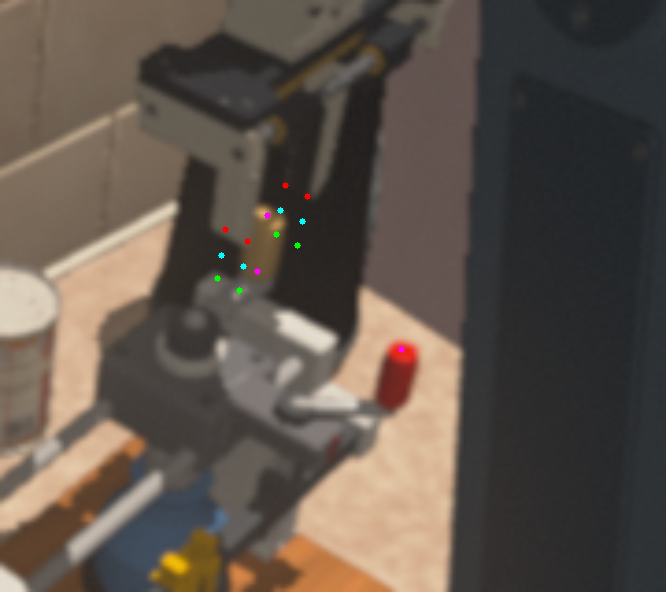

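Call:
play_rows([
  {"translation":[2,0,0],"spin":0},
  {"translation":[2,0,0],"spin":0},
  {"translation":[2,0,0],"spin":0},
  {"translation":[2,0,0],"spin":0},
], hand=1, squeeze=40)

```text
t: 4.4
tcp_pos: [608.1, -173.5, 254.1]
tcp_rot: [[0.991, 0.133, 0.0], [0.133, -0.991, -0.0], [0.0, 0.0, -1.0]]
force: [-0.9, -0.0, -0.8]
finger_gap: 28.5
```

Call:
play_rows([
  {"translation":[0,0,0],"spin":0},
  {"translation":[0,0,0],"spin":0},
])

```text
t: 4.6
tcp_pos: [608.1, -173.5, 254.0]
tcp_rot: [[0.991, 0.133, -0.0], [0.133, -0.991, 0.0], [-0.0, -0.0, -1.0]]
force: [0.7, -1.1, 0.3]
finger_gap: 12.5
```

Run:
```python
from h import *
s,p=wrist();save(p,'w5')
sc=grab_frame('scene')
a=sc['img'][100:260,360:540,::-1];cv2.imwrite('pics/s5c.png',cv2.resize(a,None,fx=3.7,fy=3.7))
print(get_obs()['finger_gap'])
```

```text
4.427551008373076
```

View pics/w5.png

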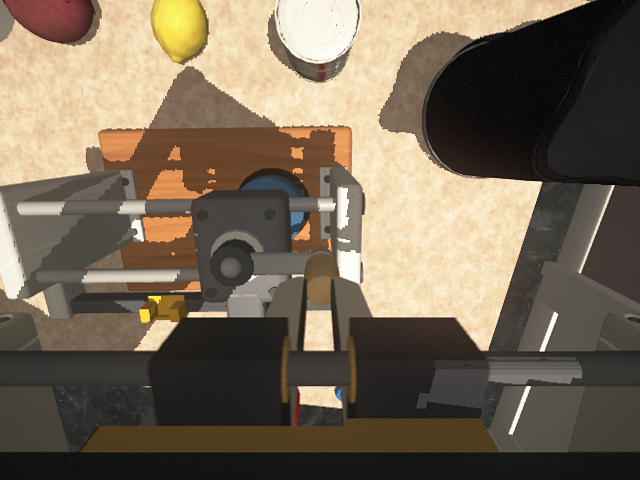

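View pics/s5c.png

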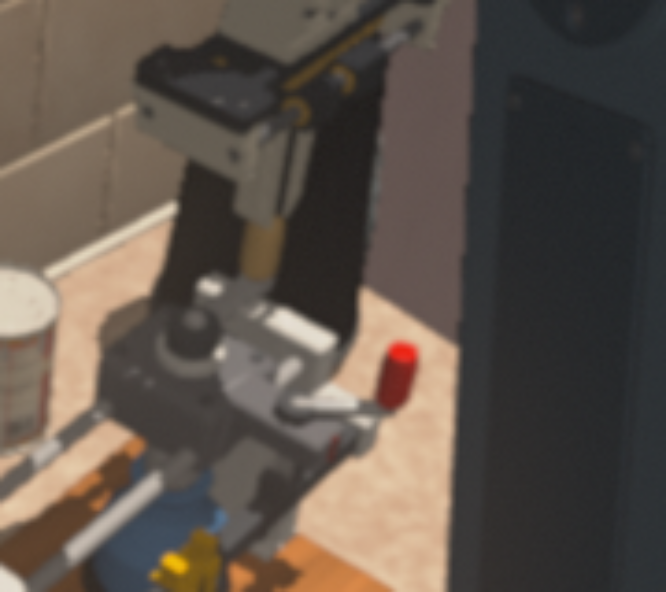

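Call:
play_rows([
  {"translation":[0,0,0],"spin":0},
  {"translation":[0,0,0],"spin":0},
  {"translation":[0,0,0],"spin":0},
  {"translation":[0,0,0],"spin":0},
  {"translation":[0,0,0],"spin":0},
  {"translation":[0,0,3],"spin":0},
  {"translation":[0,0,6],"spin":0},
  {"translation":[0,0,9],"spin":0},
], hand=0.4)

```text
t: 5.5
tcp_pos: [608.0, -173.5, 244.6]
tcp_rot: [[0.991, 0.133, -0.0], [0.133, -0.991, 0.0], [-0.0, -0.0, -1.0]]
force: [0.0, -0.1, 0.5]
finger_gap: 55.3
```

Run:
```python
from h import *
s,p=wrist();save(p,'w6');print(s['force'],s['tcp_pos'],s['finger_gap'])
R=s['tcp_rot'];t=s['tcp_pos'];im=p['img'][:,:,::-1].copy()
for z,c in((17,(0,255,0)),(0,(255,255,0)),(-18,(0,0,255))):
  for y in(-28,28):
    for x in (-7.5,7.5):
      cv2.circle(im,tuple(int(v) for v in proj(p,t+R@np.array([x,y,z]))),3,c,-1)
cv2.imwrite('pics/w6.png',im)
```

```text
[ 0.03917747 -0.09967076  0.48091097] [ 608.02961863 -173.5248201   244.63019465] 55.287956126151414
```

View pics/w6.png

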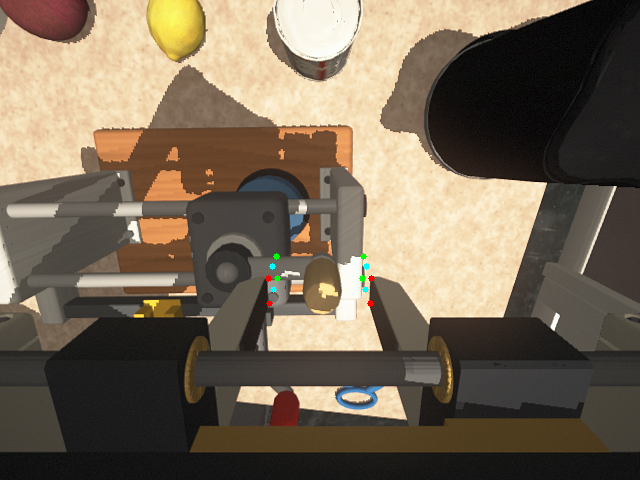

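Call:
play_rows([
  {"translation":[1,0,5],"spin":0},
  {"translation":[2,0,10],"spin":0},
  {"translation":[2,0,14],"spin":0},
  {"translation":[2,0,18],"spin":0},
  {"translation":[2,0,18],"spin":0},
])

```text
t: 6.05
tcp_pos: [609.7, -173.1, 226.1]
tcp_rot: [[0.991, 0.133, -0.001], [0.133, -0.991, 0.001], [-0.001, -0.001, -1.0]]
force: [-0.8, -0.2, -0.5]
finger_gap: 55.5
```

Run:
```python
from h import *
s,p=wrist();save(p,'w7');print(s['force'],s['tcp_pos'],s['finger_gap'])
sc=grab_frame('scene')
a=sc['img'][100:260,360:540,::-1];cv2.imwrite('pics/s7c.png',cv2.resize(a,None,fx=3.7,fy=3.7))
```

```text
[-0.75603209 -0.22209979 -0.47976402] [ 609.72599308 -173.13664247  226.13984233] 55.48455400680696
```

View pics/w7.png

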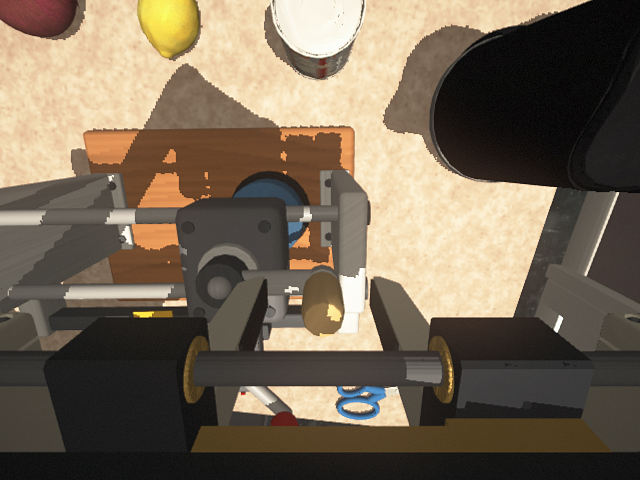

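View pics/s7c.png

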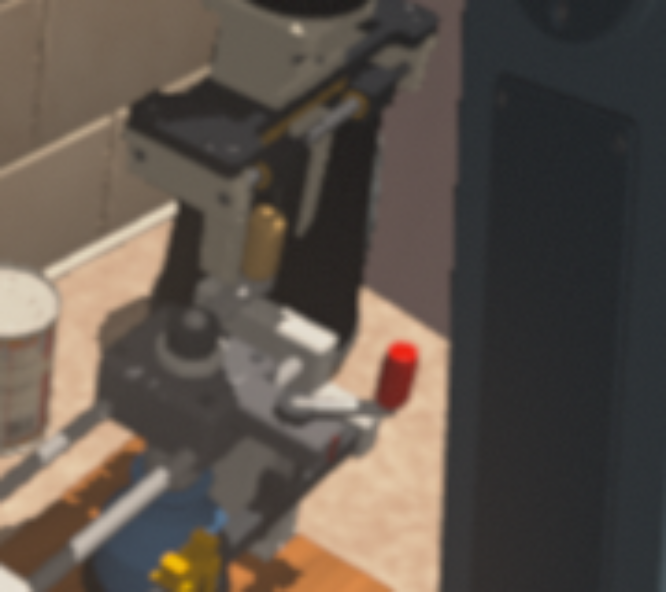

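Call:
play_rows([
  {"translation":[0,0,2],"spin":0},
  {"translation":[0,0,3],"spin":0},
  {"translation":[0,0,3],"spin":0},
  {"translation":[0,0,3],"spin":0},
  {"translation":[0,0,3],"spin":0},
  {"translation":[0,0,3],"spin":0},
], hand=1, squeeze=40)

```text
t: 6.75
tcp_pos: [610.4, -175.0, 224.2]
tcp_rot: [[0.991, 0.132, 0.001], [0.132, -0.991, -0.003], [0.0, 0.003, -1.0]]
force: [0.7, -5.6, -0.9]
finger_gap: 20.8
```

Call:
play_rows([
  {"translation":[-5.2,-0.2,-0.2],"spin":0},
  {"translation":[-10.4,-0.9,-0.4],"spin":0},
  {"translation":[-20.5,-3.6,-0.9],"spin":0},
  {"translation":[-30,-8,-1.3],"spin":0},
  {"translation":[-38.6,-14,-1.8],"spin":0},
  {"translation":[-46,-21.4,-2.2],"spin":0},
  {"translation":[-52,-30,-2.7],"spin":0},
  {"translation":[-56.4,-39.5,-3.1],"spin":0},
  {"translation":[-59.1,-49.6,-3.6],"spin":0},
  {"translation":[-60,-60,-4],"spin":0},
])

```text
t: 7.75
tcp_pos: [541.9, -124.3, 224.4]
tcp_rot: [[0.991, 0.131, -0.004], [0.131, -0.991, -0.003], [-0.004, 0.002, -1.0]]
force: [6.6, -11.4, -24.4]
finger_gap: 21.5
```

Call:
play_rows([
  {"translation":[0.9,-10.4,2],"spin":0},
  {"translation":[3.6,-20.5,4],"spin":0},
  {"translation":[8,-30,4],"spin":0},
  {"translation":[14,-38.6,4],"spin":0},
  {"translation":[21.4,-46,4],"spin":0},
  {"translation":[30,-52,4],"spin":0},
  {"translation":[39.5,-56.4,4],"spin":0},
  {"translation":[49.6,-59.1,4],"spin":0},
  {"translation":[60,-60,4],"spin":0},
])

```text
t: 8.65
tcp_pos: [591.4, -56.5, 224.0]
tcp_rot: [[0.991, 0.132, -0.006], [0.132, -0.991, -0.004], [-0.007, 0.003, -1.0]]
force: [-9.4, -9.4, 3.6]
finger_gap: 20.9
```

Call:
play_rows([
  {"translation":[10.4,2.9,0],"spin":0},
  {"translation":[20.5,5.6,0],"spin":0},
  {"translation":[30,10,0],"spin":0},
  {"translation":[38.6,16,0],"spin":0},
  {"translation":[46,23.4,0],"spin":0},
  {"translation":[52,32,0],"spin":0},
  {"translation":[56.4,41.5,0],"spin":0},
  {"translation":[59.1,51.6,0],"spin":0},
  {"translation":[60,62,0],"spin":0},
])

```text
t: 9.55
tcp_pos: [660.5, -103.3, 224.0]
tcp_rot: [[0.991, 0.135, -0.003], [0.135, -0.991, 0.007], [-0.002, -0.008, -1.0]]
force: [-4.6, 12.5, 4.7]
finger_gap: 21.4
```

Call:
play_rows([
  {"translation":[-1.9,10.4,0],"spin":0},
  {"translation":[-4.6,20.5,0],"spin":0},
  {"translation":[-9,30,0],"spin":0},
  {"translation":[-15,38.6,0],"spin":0},
  {"translation":[-22.4,46,0],"spin":0},
  {"translation":[-31,52,0],"spin":0},
  {"translation":[-40.5,56.4,0],"spin":0},
  {"translation":[-50.6,59.1,0],"spin":0},
  {"translation":[-61,60,0],"spin":0},
])

```text
t: 10.45
tcp_pos: [613.0, -173.0, 224.2]
tcp_rot: [[0.991, 0.134, 0.008], [0.134, -0.991, 0.003], [0.008, -0.002, -1.0]]
force: [12.7, 6.4, -4.3]
finger_gap: 20.9
```

Call:
play_rows([
  {"translation":[-10.4,-1.9,0],"spin":0},
  {"translation":[-20.5,-4.6,0],"spin":0},
  {"translation":[-30,-9,0],"spin":0},
  {"translation":[-38.6,-15,0],"spin":0},
  {"translation":[-46,-22.4,0],"spin":0},
  {"translation":[-52,-31,0],"spin":0},
  {"translation":[-56.4,-40.5,0],"spin":0},
  {"translation":[-59.1,-50.6,0],"spin":0},
  {"translation":[-60,-61,0],"spin":0},
])

```text
t: 11.35
tcp_pos: [542.5, -126.4, 224.2]
tcp_rot: [[0.991, 0.131, 0.002], [0.131, -0.991, -0.006], [0.001, 0.006, -1.0]]
force: [3.5, -12.4, -3.9]
finger_gap: 20.9
```

Still tight at 1.25 turns. Now 50° steps.

Call:
play_rows([
  {"translation":[0.9,-10.4,0],"spin":0},
  {"translation":[3.6,-20.5,0],"spin":0},
  {"translation":[8,-30,0],"spin":0},
  {"translation":[14,-38.6,0],"spin":0},
  {"translation":[21.4,-46,0],"spin":0},
])

```text
t: 11.85
tcp_pos: [555.4, -77.4, 224.1]
tcp_rot: [[0.991, 0.131, -0.003], [0.131, -0.991, -0.005], [-0.004, 0.005, -1.0]]
force: [-4.8, -10.9, 0.7]
finger_gap: 20.8
```

Call:
play_rows([
  {"translation":[8.6,-6,0],"spin":0},
  {"translation":[18.1,-10.4,0],"spin":0},
  {"translation":[28.2,-13.1,0],"spin":0},
  {"translation":[38.6,-14,0],"spin":0},
  {"translation":[49,-13.1,0],"spin":0},
])

```text
t: 12.35
tcp_pos: [600.5, -55.7, 224.0]
tcp_rot: [[0.991, 0.132, -0.007], [0.132, -0.991, -0.001], [-0.007, 0.0, -1.0]]
force: [-12.1, -4.0, 4.5]
finger_gap: 21.1
```

Call:
play_rows([
  {"translation":[10.1,2.7,0],"spin":0},
  {"translation":[19.6,7.1,0],"spin":0},
  {"translation":[28.2,13.1,0],"spin":0},
  {"translation":[35.6,20.5,0],"spin":0},
  {"translation":[41.6,29.1,0],"spin":0},
])

```text
t: 12.85
tcp_pos: [646.7, -74.8, 224.0]
tcp_rot: [[0.991, 0.135, -0.005], [0.135, -0.991, 0.006], [-0.004, -0.006, -1.0]]
force: [-7.5, 9.7, 3.9]
finger_gap: 20.6
```

Call:
play_rows([
  {"translation":[4.2,9.5,0],"spin":0},
  {"translation":[6.6,19.6,0],"spin":0},
  {"translation":[7.2,30,0],"spin":0},
  {"translation":[6.1,40.4,0],"spin":0},
  {"translation":[3.4,50.5,0],"spin":0},
])

```text
t: 13.35
tcp_pos: [660.5, -123.2, 224.1]
tcp_rot: [[0.991, 0.136, 0.003], [0.136, -0.991, 0.007], [0.004, -0.007, -1.0]]
force: [3.8, 11.0, 1.5]
finger_gap: 20.8
```

Call:
play_rows([
  {"translation":[-4.4,9.5,0],"spin":0},
  {"translation":[-10.4,18,0],"spin":0},
  {"translation":[-17.8,25.4,0],"spin":0},
  {"translation":[-26.4,31.4,0],"spin":0},
  {"translation":[-35.9,35.4,0],"spin":0},
])

```text
t: 13.85
tcp_pos: [631.7, -165.5, 224.2]
tcp_rot: [[0.991, 0.135, 0.008], [0.135, -0.991, 0.003], [0.008, -0.002, -1.0]]
force: [12.7, 6.2, -3.1]
finger_gap: 21.0
```

Call:
play_rows([
  {"translation":[-10.1,2.4,0],"spin":0},
  {"translation":[-20.5,3,0],"spin":0},
  {"translation":[-30.9,2,0],"spin":0},
  {"translation":[-41,-0.8,0],"spin":0},
  {"translation":[-50.5,-5.2,0],"spin":0},
])

```text
t: 14.35
tcp_pos: [580.8, -170.6, 224.2]
tcp_rot: [[0.991, 0.133, 0.008], [0.133, -0.991, -0.002], [0.008, 0.003, -1.0]]
force: [12.8, -3.8, -6.9]
finger_gap: 20.8
```

Call:
play_rows([
  {"translation":[-8.6,-6,0],"spin":0},
  {"translation":[-16,-13.4,0],"spin":0},
  {"translation":[-22,-22,0],"spin":0},
  {"translation":[-26.4,-31.5,0],"spin":0},
  {"translation":[-29.1,-41.6,0],"spin":0},
])

```text
t: 14.85
tcp_pos: [543.5, -131.1, 224.2]
tcp_rot: [[0.991, 0.133, 0.003], [0.133, -0.991, -0.0], [0.002, 0.0, -1.0]]
force: [7.8, 1.4, -4.2]
finger_gap: 21.0
```

Call:
play_rows([
  {"translation":[0.3,-10.4,0],"spin":0},
  {"translation":[1,-20.4,0],"spin":0},
  {"translation":[1,-20.4,0],"spin":0},
])

```text
t: 15.15
tcp_pos: [541.4, -110.2, 224.1]
tcp_rot: [[0.991, 0.134, 0.001], [0.134, -0.991, 0.0], [0.001, 0.0, -1.0]]
force: [3.2, 0.3, -2.1]
finger_gap: 21.0
```

Run:
```python
from h import *
sc=grab_frame('scene');s=get_obs();print(s['force'],s['tcp_pos'])
cv2.imwrite('pics/s8c.png',cv2.resize(sc['img'][100:280,330:530,::-1],None,fx=3.3,fy=3.3))
```

```text
[ 3.59834775 -0.10781205 -1.90885505] [ 541.40517238 -110.79985847  224.12940992]
```

View pics/s8c.png

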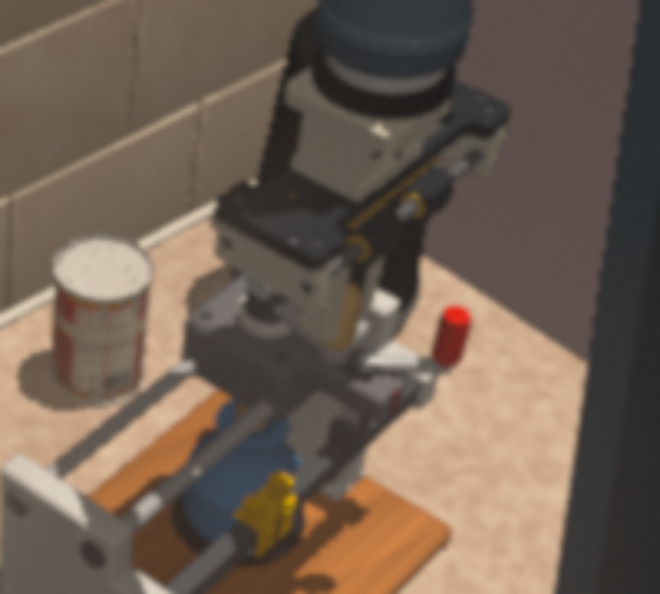

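Call:
play_rows([
  {"translation":[0,0,0],"spin":0},
  {"translation":[0,0,0],"spin":0},
  {"translation":[0,0,0],"spin":0},
  {"translation":[0,0,-10],"spin":0},
  {"translation":[0,0,-30],"spin":0},
  {"translation":[0,0,-55],"spin":0},
  {"translation":[-10,8,-65],"spin":0},
  {"translation":[-25,20,-65],"spin":0},
  {"translation":[-42,34,-65],"spin":0},
  {"translation":[-53,44,-65],"spin":0},
  {"translation":[-53,44,-60],"spin":0},
  {"translation":[-53,44,-60],"spin":0},
], hand=0.4)

```text
t: 16.4
tcp_pos: [494.0, -162.3, 283.3]
tcp_rot: [[0.991, 0.132, -0.001], [0.132, -0.991, 0.001], [-0.001, -0.001, -1.0]]
force: [0.4, 0.6, 0.6]
finger_gap: 55.7
```

Run:
```python
from h import *
s,p=wrist();save(p,'w9');print(s['force'],s['tcp_pos'],s['finger_gap'])
print(proj(p,[493.2,-161,257]),proj(p,[606.1-0,-174.5,272]),proj(p,[515.9,-37.3,168]),proj(p,[527,-124.2,215]))
sc=grab_frame('scene');save(sc,'s9')
cv2.imwrite('pics/s9c.png',cv2.resize(sc['img'][100:280,330:530,::-1],None,fx=3.3,fy=3.3))
```

```text
[0.36490305 0.63512863 0.60323441] [ 494.02199162 -162.28645388  283.25939866] 55.73696989948535
[317.68888058 263.63224793] [369.78816146  82.89738424] [185.13336333 187.9205849 ] [276.00779111 197.13836571]
```

View pics/w9.png

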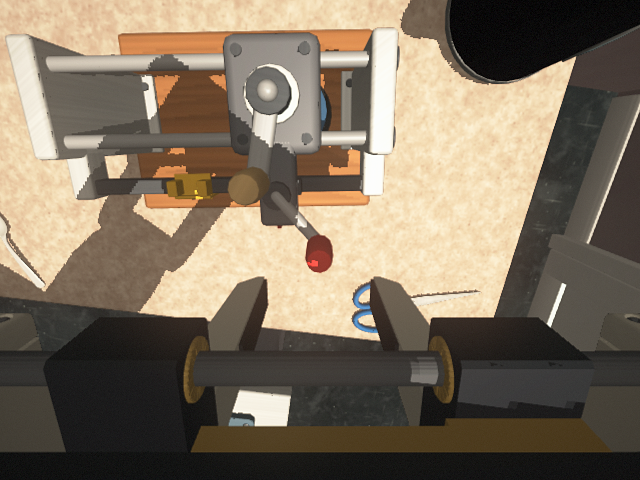

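View pics/s9c.png

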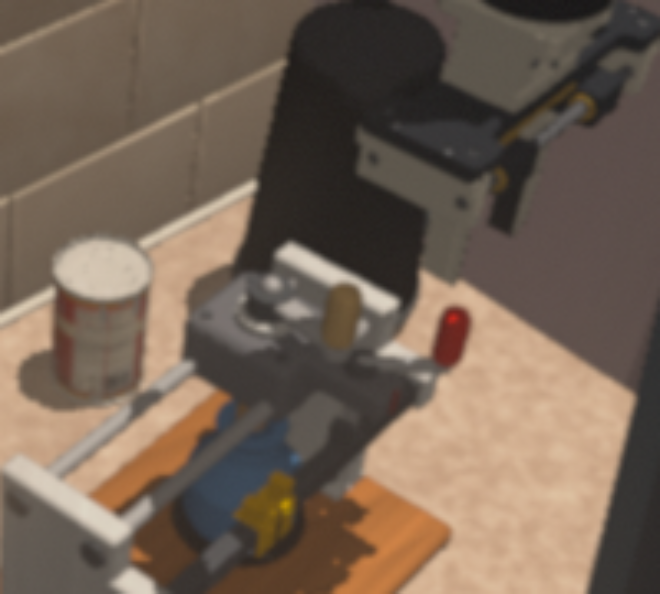

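Call:
play_rows([
  {"translation":[1,-1,25],"spin":0},
  {"translation":[1,-1,45],"spin":0},
  {"translation":[1,-1,62],"spin":0},
  {"translation":[1,-1,70],"spin":0},
  {"translation":[1,-1,70],"spin":0},
])

```text
t: 17.0
tcp_pos: [495.1, -160.3, 212.9]
tcp_rot: [[0.991, 0.134, -0.002], [0.134, -0.991, 0.001], [-0.002, -0.002, -1.0]]
force: [0.2, 0.5, -0.3]
finger_gap: 55.6
```

Run:
```python
from h import *
s,p=wrist();save(p,'w10');print(s['force'],s['tcp_pos'],s['finger_gap'])
a=cv2.imread('pics/w9.png')[140:240,140:300];cv2.imwrite('pics/w9c.png',cv2.resize(a,None,fx=5,fy=5,interpolation=cv2.INTER_CUBIC))
```

```text
[ 0.24464909  0.48897923 -0.25418463] [ 495.07698345 -160.3231746   212.94384471] 55.56390320693771
```

View pics/w10.png

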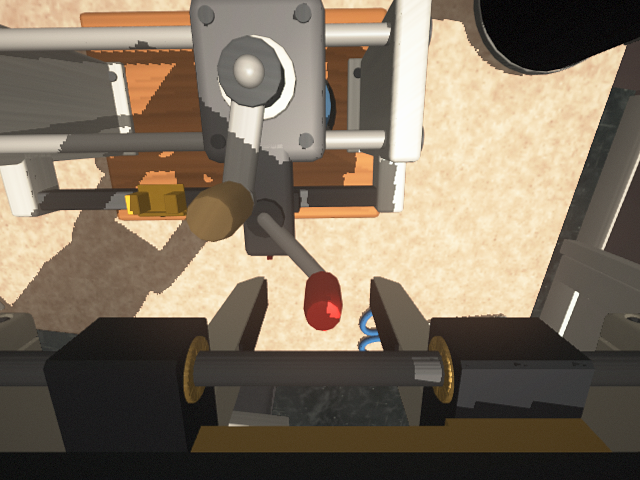

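View pics/w9c.png

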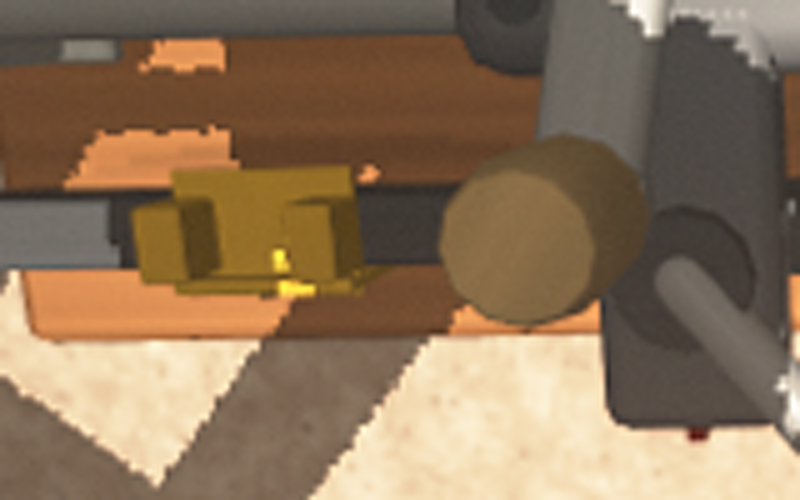

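Call:
play_rows([
  {"translation":[0,0,0],"spin":0},
  {"translation":[0,0,0],"spin":0},
  {"translation":[0,0,0],"spin":0},
  {"translation":[0,0,0],"spin":0},
  {"translation":[0,0,0],"spin":0},
], hand=1, squeeze=30)

```text
t: 17.55
tcp_pos: [495.4, -161.4, 214.3]
tcp_rot: [[0.991, 0.133, 0.0], [0.133, -0.991, -0.001], [0.0, 0.001, -1.0]]
force: [-0.9, -4.7, 1.0]
finger_gap: 20.4
```

Call:
play_rows([
  {"translation":[-5,-7.1,0],"spin":0},
  {"translation":[-8.7,-15,0],"spin":0},
  {"translation":[-10.9,-23.5,0],"spin":0},
  {"translation":[-11.7,-32.1,0],"spin":0},
  {"translation":[-10.9,-40.8,0],"spin":0},
  {"translation":[-8.7,-49.2,0],"spin":0},
  {"translation":[-5,-57.1,0],"spin":0},
  {"translation":[-1,-63,0],"spin":0},
  {"translation":[-1,-63,0],"spin":0},
])

```text
t: 18.45
tcp_pos: [486.4, -98.1, 214.3]
tcp_rot: [[0.991, 0.134, 0.0], [0.134, -0.991, -0.0], [0.0, 0.0, -1.0]]
force: [0.7, -1.4, 3.6]
finger_gap: 19.4
```

Run:
```python
from h import *
s,p=wrist();save(p,'w11');print(s['force'],s['tcp_pos'],s['finger_gap'])
sc=grab_frame('scene');save(sc,'s11')
cv2.imwrite('pics/s11c.png',cv2.resize(sc['img'][100:280,330:530,::-1],None,fx=3.3,fy=3.3))
```

```text
[ 0.74569814 -1.38331287  3.59963463] [486.41513358 -98.12657107 214.27528214] 19.37967406779061
```

View pics/w11.png

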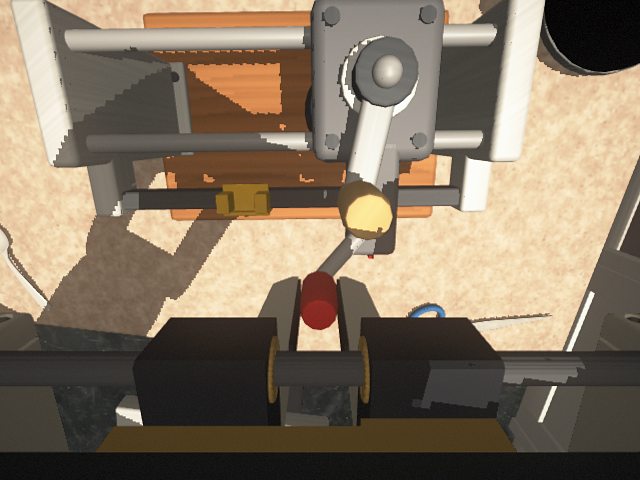

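View pics/s11c.png

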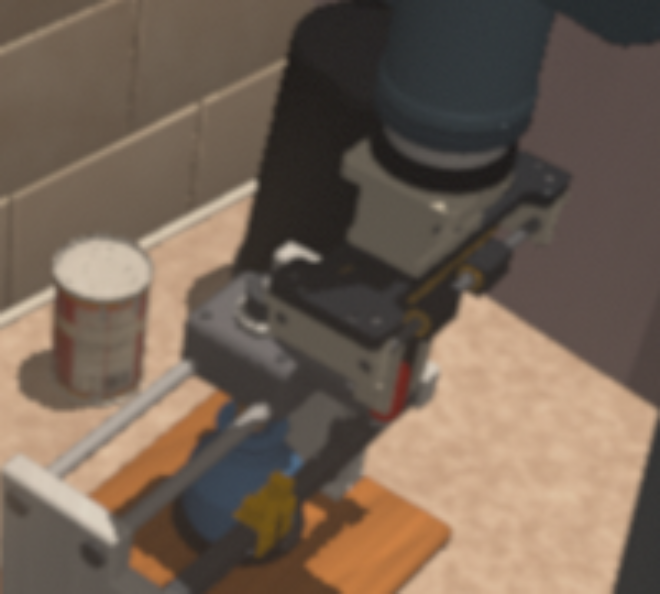

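Call:
play_rows([
  {"translation":[0,-5,0],"spin":0},
  {"translation":[0,-13,0],"spin":0},
  {"translation":[0,-22,0],"spin":0},
  {"translation":[0,-31,0],"spin":0},
  {"translation":[0,-40,0],"spin":0},
  {"translation":[0,-49,0],"spin":0},
  {"translation":[0,-58,0],"spin":0},
  {"translation":[0,-66,0],"spin":0},
  {"translation":[0,-73,0],"spin":0},
  {"translation":[0,-79,0],"spin":0},
  {"translation":[0,-83,0],"spin":0},
  {"translation":[0,-83,0],"spin":0},
])

```text
t: 19.75
tcp_pos: [474.6, -17.8, 214.3]
tcp_rot: [[0.991, 0.132, -0.001], [0.132, -0.991, -0.002], [-0.001, 0.002, -1.0]]
force: [-0.5, -6.1, 3.9]
finger_gap: 18.9
```

Run:
```python
from h import *
s,p=wrist();save(p,'w12');print(s['force'],s['tcp_pos'],s['finger_gap'])
sc=grab_frame('scene');save(sc,'s12');t=grab_frame('top');save(t,'t12')
cv2.imwrite('pics/s12c.png',cv2.resize(sc['img'][150:290,350:510,::-1],None,fx=4.2,fy=4.2,interpolation=cv2.INTER_CUBIC))
cv2.imwrite('pics/w12c.png',cv2.resize(p['img'][120:290,190:400,::-1],None,fx=3.5,fy=3.5,interpolation=cv2.INTER_CUBIC))
```

```text
[-0.52631638 -6.14046017  3.90699274] [474.60258417 -17.79694166 214.25033672] 18.897347250974423
```

View pics/w12c.png

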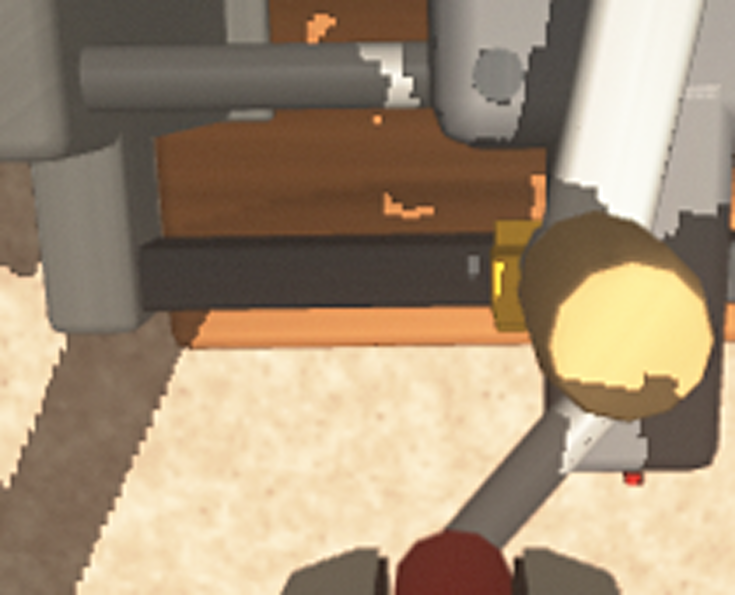

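View pics/s12c.png

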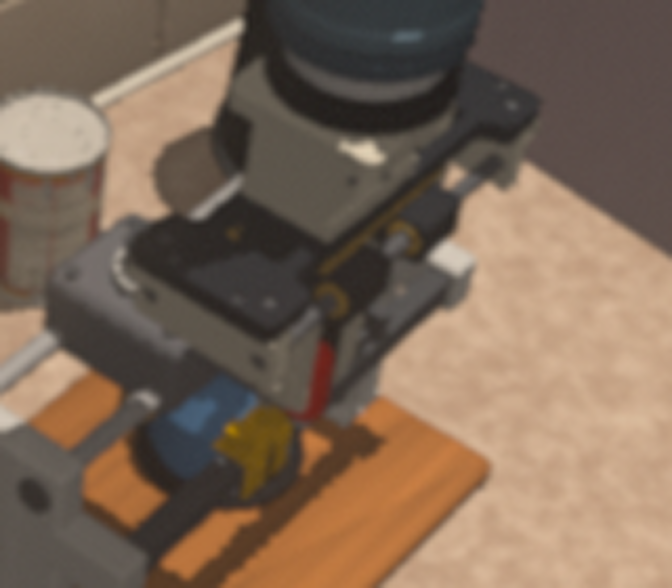

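Run:
```python
import cv2
a=cv2.imread('pics/w11.png')[150:290,200:400];cv2.imwrite('pics/w11c.png',cv2.resize(a,None,fx=4,fy=4,interpolation=cv2.INTER_CUBIC))
```

```text
(no output)
```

View pics/w11c.png

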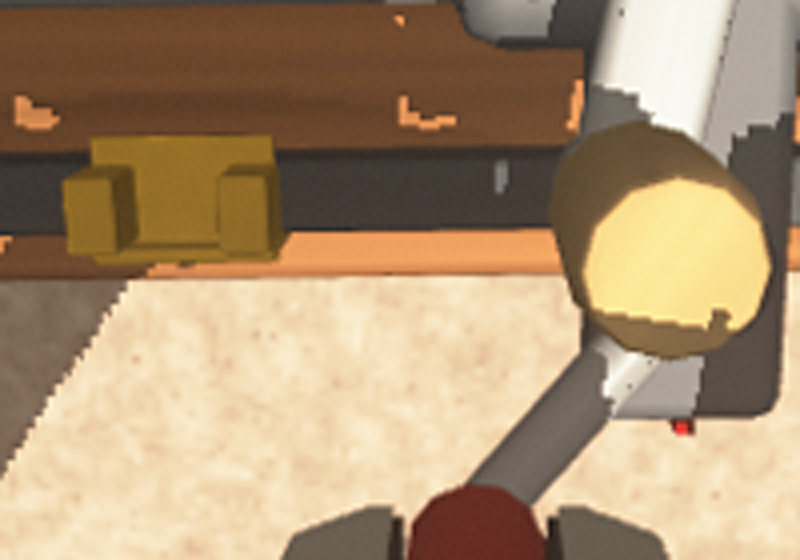

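Call:
play_rows([
  {"translation":[0,-2,0],"spin":0},
  {"translation":[0,-4.5,0],"spin":0},
  {"translation":[0,-6.5,0],"spin":0},
  {"translation":[0,-6.5,0],"spin":0},
])

```text
t: 20.3
tcp_pos: [473.8, -11.9, 214.2]
tcp_rot: [[0.991, 0.132, -0.001], [0.132, -0.991, -0.003], [-0.001, 0.003, -1.0]]
force: [-0.1, -7.1, 3.5]
finger_gap: 19.3
```

Run:
```python
from h import *
s,p=wrist();save(p,'w13');print(s['force'],s['tcp_pos'],s['finger_gap'])
a=s['tcp_pos']-np.array([486.4,-98.1,214.3]);print(a@s['tcp_rot'])
cv2.imwrite('pics/w13c.png',cv2.resize(p['img'][120:290,190:400,::-1],None,fx=3.5,fy=3.5,interpolation=cv2.INTER_CUBIC))
```

```text
[-0.1273384  -7.06302958  3.47052009] [473.75200553 -11.9121688  214.24682219] 19.29012449198356
[ -1.15350131 -87.10306539  -0.20560476]
```

View pics/w13c.png

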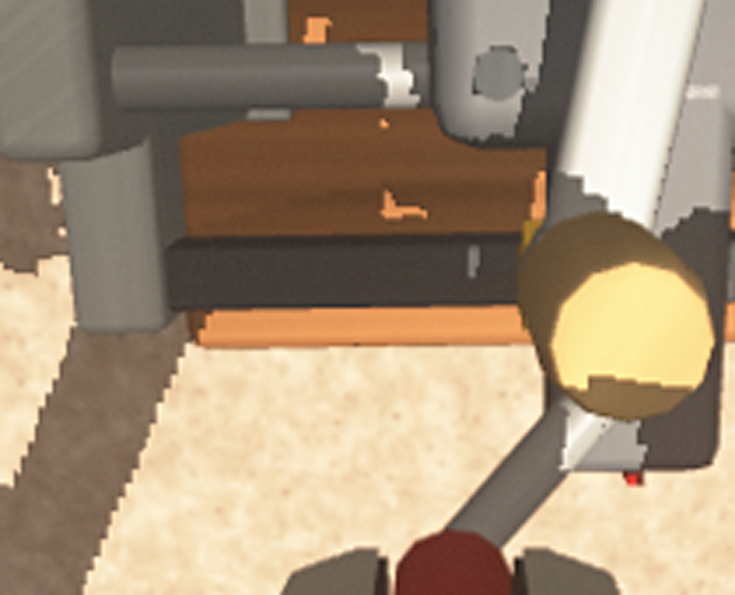

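Call:
play_rows([
  {"translation":[-2.7,5,0],"spin":0},
  {"translation":[-5,9,0],"spin":0},
  {"translation":[-8.7,17,0],"spin":0},
  {"translation":[-10.9,25.5,0],"spin":0},
  {"translation":[-11.7,34,0],"spin":0},
  {"translation":[-10.9,42.5,0],"spin":0},
  {"translation":[-8.7,51,0],"spin":0},
  {"translation":[-5,58.8,0],"spin":0},
  {"translation":[-1.5,63.5,0],"spin":0},
  {"translation":[-1.5,63.5,0],"spin":0},
])

```text
t: 21.35
tcp_pos: [480.9, -73.7, 214.2]
tcp_rot: [[0.991, 0.132, -0.001], [0.132, -0.991, 0.001], [-0.001, -0.001, -1.0]]
force: [0.6, -2.5, 5.9]
finger_gap: 19.2
```

Run:
```python
from h import *
s,p=wrist();save(p,'w14');print(s['force'],s['tcp_pos'],s['finger_gap'])
a=s['tcp_pos']-np.array([473.75,-11.91,214.3]);print(a@s['tcp_rot'])
cv2.imwrite('pics/w14c.png',cv2.resize(p['img'][120:290,190:400,::-1],None,fx=3.5,fy=3.5,interpolation=cv2.INTER_CUBIC))
sc=grab_frame('scene');cv2.imwrite('pics/s14c.png',cv2.resize(sc['img'][150:290,350:510,::-1],None,fx=4.2,fy=4.2,interpolation=cv2.INTER_CUBIC))
```

```text
[ 0.60770992 -2.5259913   5.88165649] [480.8606465  -73.67142527 214.23358881] 19.17696690141182
[-1.11316452e+00  6.21594682e+01  2.69625353e-02]
```

View pics/w14c.png

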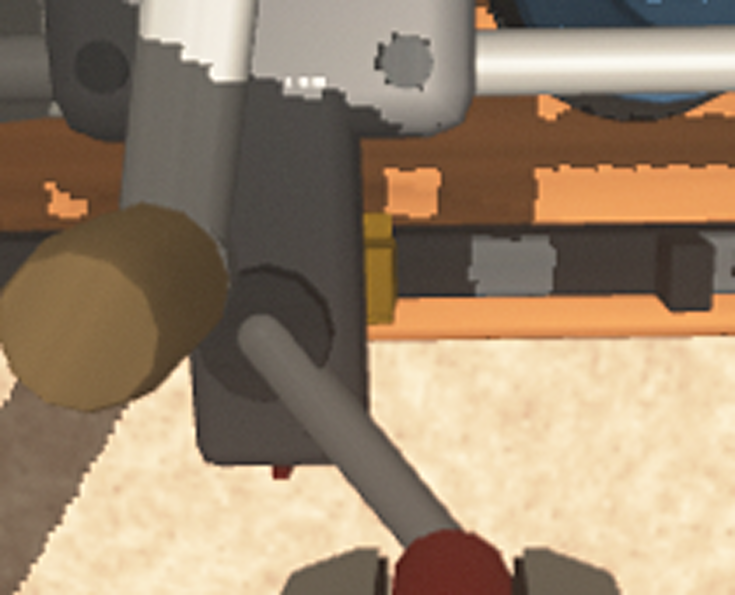

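View pics/s14c.png

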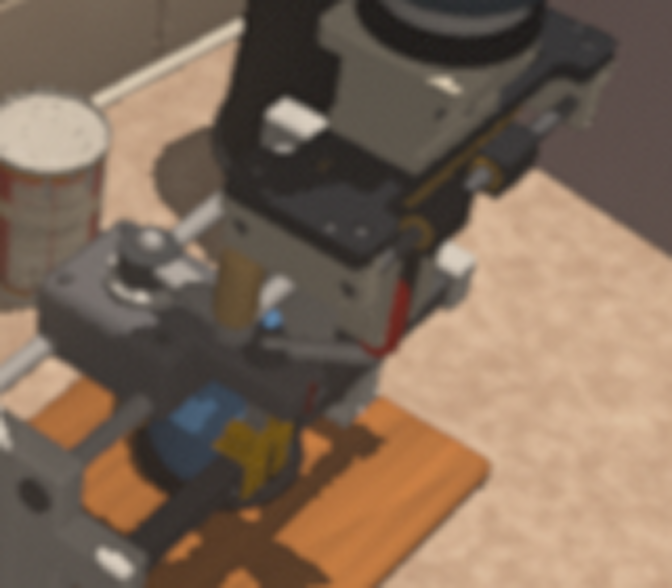

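Call:
play_rows([
  {"translation":[1.5,1.5,0],"spin":0},
  {"translation":[2.5,3,0],"spin":0},
  {"translation":[2.5,3,0],"spin":0},
  {"translation":[2.5,3,0],"spin":0},
])

```text
t: 21.85
tcp_pos: [483.1, -75.8, 214.2]
tcp_rot: [[0.991, 0.133, -0.001], [0.133, -0.991, 0.001], [-0.001, -0.001, -1.0]]
force: [-2.1, -0.8, 5.3]
finger_gap: 18.8
```

Run:
```python
from h import *
s,p=wrist();save(p,'w15');print(s['force'],s['tcp_pos'],s['finger_gap'])
a=s['tcp_pos']-np.array([473.75,-11.91,214.3]);print(a@s['tcp_rot'])
cv2.imwrite('pics/w15c.png',cv2.resize(p['img'][120:290,190:400,::-1],None,fx=3.5,fy=3.5,interpolation=cv2.INTER_CUBIC))
```

```text
[-2.10854266 -0.77356492  5.29565306] [483.10933165 -75.80869282 214.22560675] 18.761350364300334
[8.08731498e-01 6.45754703e+01 1.26909684e-02]
```

View pics/w15c.png

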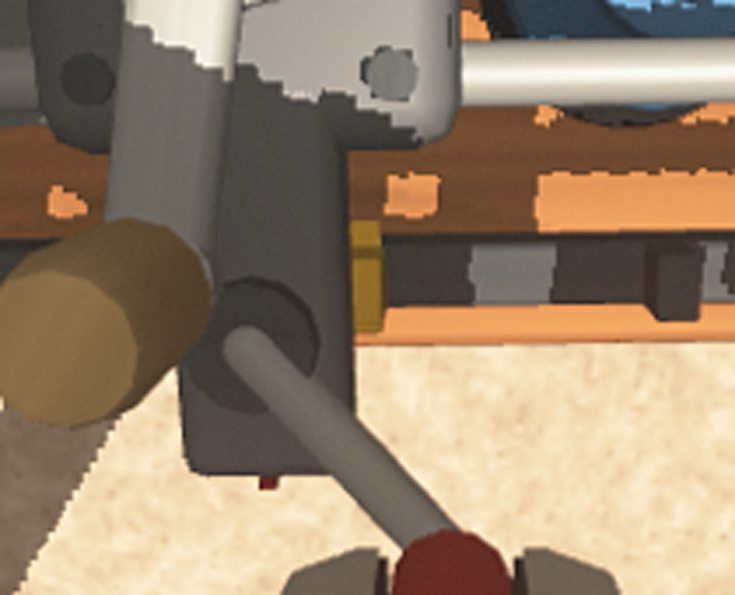

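Call:
play_rows([
  {"translation":[1,1,0],"spin":0},
  {"translation":[2,2.2,0],"spin":0},
  {"translation":[2,2.2,0],"spin":0},
  {"translation":[2,2.2,0],"spin":0},
])

```text
t: 22.3
tcp_pos: [483.5, -76.0, 214.1]
tcp_rot: [[0.991, 0.133, -0.005], [0.133, -0.991, 0.004], [-0.005, -0.004, -1.0]]
force: [-6.7, 3.8, 10.7]
finger_gap: 18.8
```

Call:
play_rows([
  {"translation":[-1.5,-1.6,0],"spin":0},
  {"translation":[-1.5,-1.6,0],"spin":0},
  {"translation":[-1.5,-1.6,0],"spin":0},
  {"translation":[-1.5,-1.6,0],"spin":0},
  {"translation":[-1.5,-1.6,-10],"spin":0},
  {"translation":[-1.5,-1.6,-30],"spin":0},
  {"translation":[-1.5,-1.6,-60],"spin":0},
  {"translation":[-20,30,-90],"spin":0},
  {"translation":[-50,70,-110],"spin":0},
  {"translation":[-80,110,-120],"spin":0},
  {"translation":[-110,150,-120],"spin":0},
  {"translation":[-110,150,-120],"spin":0},
], hand=0.4)

```text
t: 23.5
tcp_pos: [394.8, -245.7, 335.1]
tcp_rot: [[0.992, 0.127, -0.0], [0.127, -0.992, -0.003], [-0.001, 0.003, -1.0]]
force: [0.1, 0.6, 0.8]
finger_gap: 55.8
```

Run:
```python
from h import *
s=get_obs();print(s['force'],s['tcp_pos'],s['finger_gap'])
sc=grab_frame('scene');t=grab_frame('top')
cv2.imwrite('pics/s16c.png',cv2.resize(sc['img'][150:290,350:510,::-1],None,fx=4.2,fy=4.2,interpolation=cv2.INTER_CUBIC))
cv2.imwrite('pics/t16c.png',cv2.resize(t['img'][200:340,310:470,::-1],None,fx=4,fy=4,interpolation=cv2.INTER_CUBIC))
s,p=wrist();save(p,'w16')
```

```text
[0.05437831 0.57707705 0.82865692] [ 394.8324843  -245.74767671  335.05029467] 55.78494506875574
```

View pics/s16c.png

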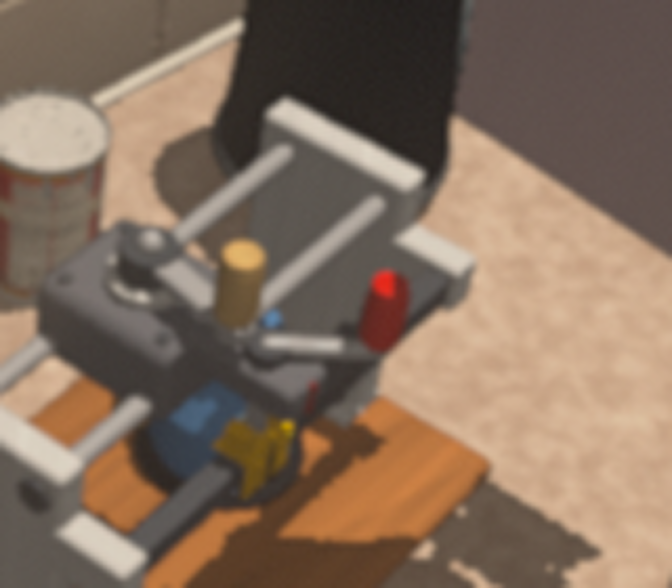

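View pics/t16c.png

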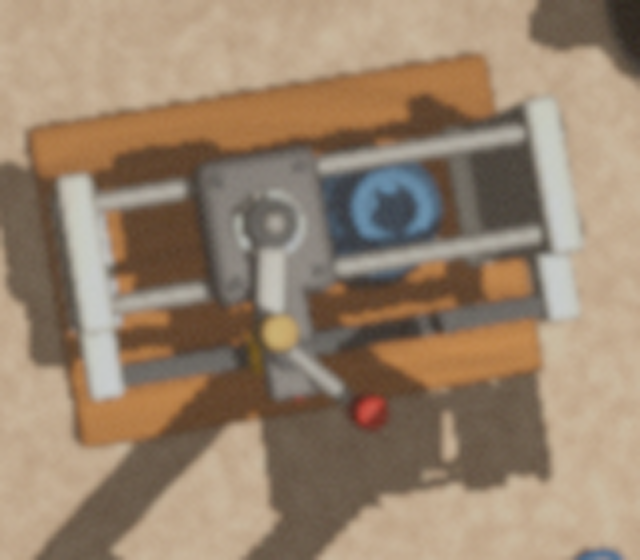

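View pics/w16.png

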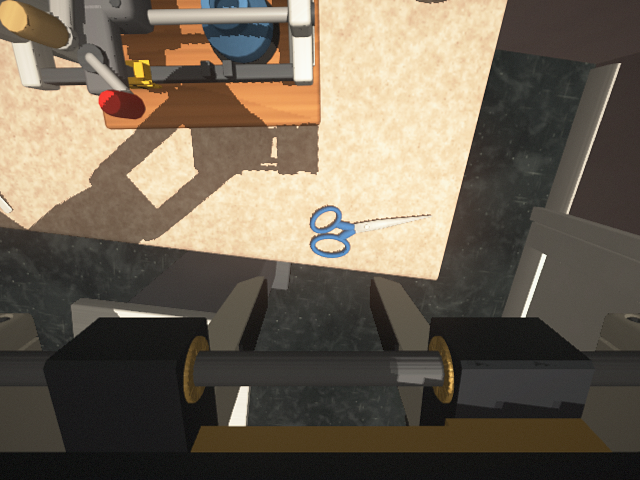

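Run:
```python
from h import *
t=grab_frame('top');sc=grab_frame('scene')
c=lambda x,y:np.array((310+x/4,200+y/4))
a=np.radians(7.5);yv=np.array([-np.sin(a),np.cos(a),0])
for n,o,m,z in(('lever top',(531,384),(370,411),257),('hub',(430,195),(272,220),262)):
    d=atz(t,c(*m),z)-atz(t,c(*o),z);print(n,d@yv,np.round(d,1))
d=atz(sc,(350+387/4.2,150+283/4.2),257)-atz(sc,(469,195),257);print(d@yv,d)
im=cv2.resize(sc['img'][170:280,380:470,::-1],None,fx=6,fy=6,interpolation=cv2.INTER_CUBIC)
im=np.clip(im.astype(float)*1.6,0,255).astype(np.uint8);cv2.imwrite('pics/s17.png',im[:600])
```

```text
lever top 88.1170260822623 [-12.6  87.2   0. ]
hub 86.48065580721433 [-11.9  85.7   0. ]
88.674621924624 [-10.86288617  88.00966565   0.        ]
```

View pics/s17.png

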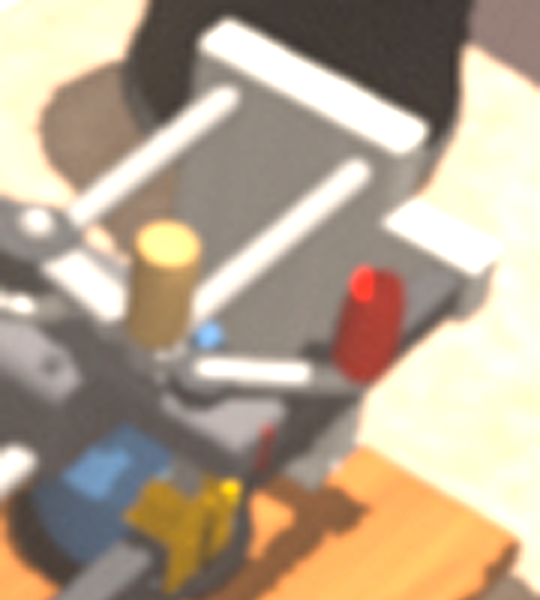

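```bash
python3 -c "
from h import *
print(get_obs()['joint_pos'])"
```

```text
[-7.84357676e-01  4.18377800e-02  1.46996447e+00  6.36041144e-04
  1.62994565e+00  6.51881188e-01]
```

Call:
play_rows([
  {"translation":[0,-10,0],"spin":-8.5},
  {"translation":[0,-25,0],"spin":-17},
  {"translation":[5,-45,0],"spin":-25.5},
  {"translation":[10,-65,0],"spin":-34},
  {"translation":[15,-85,0],"spin":-42.5},
  {"translation":[20,-105,0],"spin":-51},
  {"translation":[25,-125,0],"spin":-59.5},
  {"translation":[30,-145,0],"spin":-68},
  {"translation":[35,-165,0],"spin":-76.5},
  {"translation":[40,-180,0],"spin":-85},
  {"translation":[40,-190,0],"spin":-93.5},
  {"translation":[40,-200,0],"spin":-102},
])

```text
t: 24.95
tcp_pos: [410.2, -35.0, 334.1]
tcp_rot: [[-0.346, 0.938, 0.0], [0.938, 0.346, 0.0], [0.0, 0.0, -1.0]]
force: [-0.0, 0.1, 0.9]
finger_gap: 55.8
```

Call:
play_rows([
  {"translation":[0,0,0],"spin":-8.5},
  {"translation":[0,0,0],"spin":-17},
  {"translation":[0,0,0],"spin":-25.5},
  {"translation":[0,0,0],"spin":-34},
  {"translation":[0,0,0],"spin":-42.5},
  {"translation":[0,0,0],"spin":-51},
  {"translation":[0,0,0],"spin":-59.5},
  {"translation":[0,0,0],"spin":-68},
  {"translation":[0,0,0],"spin":-76.5},
  {"translation":[0,0,0],"spin":-78},
  {"translation":[0,0,0],"spin":-78},
])

```text
t: 26.05
tcp_pos: [410.2, -36.4, 334.1]
tcp_rot: [[-0.991, -0.132, 0.0], [-0.132, 0.991, 0.0], [-0.0, 0.0, -1.0]]
force: [-0.3, 0.1, 0.7]
finger_gap: 55.7
```

Run:
```python
from h import *
s,p=wrist();save(p,'w18');print(s['tcp_pos'])
q=proj(p,[515.9,-37.3,150]);print(q);x,y=[int(v) for v in q];x=max(x,100);y=max(y,75)
cv2.imwrite('pics/w18c.png',cv2.resize(np.clip(p['img'][y-75:y+75,x-100:x+100,::-1]*1.5,0,255).astype(np.uint8),None,fx=4,fy=4,interpolation=cv2.INTER_CUBIC))
```

```text
[410.19853468 -36.3900951  334.09979968]
[305.26729711 296.41573031]
```

View pics/w18c.png

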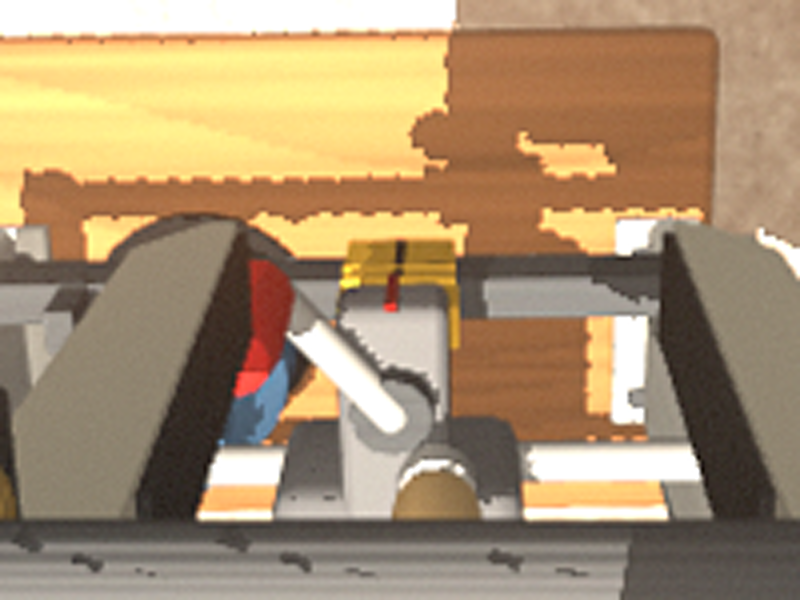

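```bash
python3 -c "
from h import *
print(sign_off())"
```

```text
the job is handed in; nothing more can be done
None
```

I drew the cork, moved the head to the keeper and locked it there, then handed the job in at about 26 s of the 69 s allowed.

- **Crank:** the drag stayed at about 11–13 N at the grip until 2.08 turns and was nearly zero by 2.22 turns. I turned another 20° to confirm and stopped at about 2.28 turns, at most 0.2 turn past the release.
- **Lever and head:** I swung the lever open, dragged the head left about 87 mm, and swung the lever shut until it pushed back at its stop with about 8 N.

**Last checks:**
- The overhead and scene cameras put the head's travel at 86.5 to 88.7 mm, and I had estimated the keeper's middle at 86 to 87.6 mm.
- A front view with the wrist camera shows the red line within about 1–2 mm of the black line, once perspective is allowed for.
- I made no deliberate check that the bolt is down between the lugs. I infer it from the lever reaching its stop freely.
- The arm never approached the mug, tin, lemon or onion. I did not measure their positions again at the end.

**What went wrong or disagreed:**
- The first grasp at the crank grip closed on nothing. The fingertips sit about 35 mm higher than I had taken from the tool description, so I opened, lowered the hand and took hold again.
- In the first quarter turn I also raised the hand slightly, which pulled on the grip with 24 N. The crank itself does not rise, so I kept the height constant after that.

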